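Count the gaps by touch and push the bead tin into the third

ROBOT

A 7-joint arm with a two-finger parallel gripper is mounted at the origin on the work surface. World frame = base frame: x ahead of the robot, y to its left, z up, the work surface at z = 0. Lengths are in m, angles in rad, forces in N, time in s.
With the tool pointing down it reaches from about 0.425 to 0.825 m from the base axis. Payload 3.6 kg.
Tool frame: the origin (TCP) lies where the fingers leave the gripper's body, on its centre line; the fingertips stand 73 mm ahead of it and the grasp point (between the pads) lies 54 mm ahead of it; x points along the fingers, y is the direction in which the jaws open and shut, and the axes are right-handed (so a half turn about x gives the same grasp; the last joint's range is limited). The gripper opens to 85 mm and grips with 20 to 120 N. Pads are 22 mm wide; open, the fingers measure 114 mm over their backs; the gripper's body (76 mm by 85 mm) begins 54 mm behind the grasp point. The pads swing forward as they close: fully open they stand 13 mm farther back than shut.
Start: joints at [-1.212, 0.615, -0.013, 1.423, 0.008, 1.103, -0.04], TCP at [0.245, 0.602, 0.304] pointing down, gripper open.
Joint ranges: [-3.12, 3.12], [-0.3, 2.06], [-1.34, 1.32], [0.26, 2.42], [-1.36, 4.5], [0.01, 1.98], [-2.84, 2.84]. Speed limits (rad/s): [2.79, 2.79, 3.14, 3.14, 3.14, 3.14, 3.14].

INTERFACE

Orientations are given as a unit quaternion [x, y, z, w].
In Python, from station import arm, snapshot, camera_info, ticket gives the robot as it stands. Calls block until the motion is done:
- arm.movep(position, orientation): joint-space move of the TCP to a pose.
- arm.line_to(position, velocity=0.15, ori=None): straight line of the TCP; ori=None keeps the orientation; velocity is the mean speed in m/s.
- arm.move_j(angles): joint-space move.
- arm.move_gripper(opening, effort=None): opening from 0.0 (shut) to 1.0 (fully open); effort is the grip in N (None keeps the last); returns when the fingers have stopped.
- arm.pause(seconds).
- arm.ik(position, orientation): joint angles nearest the present ones, or None.
- snapshot(name): name is "scene" or "side" or "wrist"; returns the picture (384x512x3 uint8, blue, green, red); there is no depth.
- camera_info(name): a dict with "fx", "fy", "cx", "cy" (pixels), "R" (3x3) and "t" (3): a world point X has camera coordinates R X + t; the wrist camera has in their place "T_tool_cam" (4x4, takes a point from camera to tool coordinates, whose origin is the TCP and whose axes are the tool frame's). Camera axes: x right, y down, z forward; pixel columns grow to the right and rows downward; lengths in m; the calibration is good to about 2 mm. A picture is of the moment at which its call begins: read the wrist's pose just before it. camera_info takes no time and is no camera call.
A pose or a line that the arm cannot do raises arm.MotionError and nothing moves.
- ticket.finish_job(): hands the job in, once; it reports no verdict.
Readings, each from a call of its own:
- arm.read_time(): time.
- arm.read_joint_positions(): joint angles.
- arm.read_dq(): joint speeds.
- arm.read_effort(): joint torques, N m.
- arm.read_tool_pos(): TCP position.
- arm.read_eef_rot(): TCP orientation.
- arm.read_ft_force(): force on the tool from outside, world axes, zero at the start.
- arm.read_wrist_torque(): the same for the moment, N m.
- arm.read_opening(): opening from 0.0 (shut) to 1.0 (fully open).
Only numpy, scipy, OpenCV 4.12 (cv2) and the standard library are available. Lean on these libraries where they do the work, as an engineer would, in place of code of your own. Each camera call takes 0.05 s, during which the arm holds its last target. There are 200 camera calls.

TASK

Run a fingertip along the organiser's rail from the red-capped end, touching the dark rubber spots of the first, second and third gaps in that order and none of the spots beyond. Then push the loose blue-lidded tin along the bench into that third gap until it is fully home against the back wall. Do not lift or tip the tin, leave everything else where it is, and finish clear of everything.

Things in the scene. Friction and masses are not known exactly. Their poses are not given: they have to be found in the camera images.
- rack: White plastic bead organiser, fixed. Origin on the bench, middle of its open front; x into the gaps, y to its left along it, z up. Seven dividers, 6 mm thick, 18 mm high, rounded fronts, from x=1 mm to the back wall at x=50 mm, 52 mm apart (y=-156 to 156 mm). So six gaps, 46 mm wide, 49 mm deep, open in front and above, floored by the bench.
- rail_mid (a point): Middle of the rail: the level top of the organiser's back wall, 40 mm above the bench, 360 mm long, 18 mm across (x=50 to 68 mm of the organiser). Behind it is a bead box with a clear sliding lid, 72 mm deep, 33 mm high.
- cap_red: Red round cap, 16 mm across and 12 mm high, fixed on one end of the rail (170 mm from its middle, either end); origin at its underside on the rail top. It marks the end at which counting starts.
- cap_grey: Grey cap of the same size on the other end of the rail; origin as the red cap's.
- tin_mid (a point): Centre (half-way up) of the loose blue-lidded round steel bead tin, 36 mm across, 24 mm high, about 70 g, upright on the bench in front of the organiser. Slides easily. Its centre is 18 mm from the back wall, at x=32 mm of the organiser, when fully home.
- tin_yellow_mid (a point): Centre of the yellow-lidded tin of the same size that already stands in a gap; leave it.
- tin_green_mid (a point): Centre of the green-lidded tin of the same size that already stands in a gap; leave it.
- dish_mid (a point): Middle of the green glass dish, 90 mm across, 25 mm high, off to the left; leave it.
- cone_mid (a point): White ceramic ring cone, 52 mm wide at its foot and 88 mm high, off to the left; point on its axis 20 mm up; leave it.
- crimper_mid (a point): Stainless crimping tool lying flat, about 145 mm long and 60 mm wide over the handles, 16 mm high, off to the right; point near its pivot; leave it.
- spot_a: Dark rubber touch spot let flush into the rail top above the first gap from the organiser's left (+y) end, 26 mm along the rail and 18 mm across, rigid and fixed; origin at the centre of its top face, 40 mm above the bench, in line with the middle of the gap; spots are 52 mm apart.
- spot_b: Dark rubber touch spot let flush into the rail top above the second gap from the organiser's left (+y) end, 26 mm along the rail and 18 mm across, rigid and fixed; origin at the centre of its top face, 40 mm above the bench, in line with the middle of the gap; spots are 52 mm apart.
- spot_c: Dark rubber touch spot let flush into the rail top above the third gap from the organiser's left (+y) end, 26 mm along the rail and 18 mm across, rigid and fixed; origin at the centre of its top face, 40 mm above the bench, in line with the middle of the gap; spots are 52 mm apart.
- spot_d: Dark rubber touch spot let flush into the rail top above the fourth gap from the organiser's left (+y) end, 26 mm along the rail and 18 mm across, rigid and fixed; origin at the centre of its top face, 40 mm above the bench, in line with the middle of the gap; spots are 52 mm apart.
- spot_e: Dark rubber touch spot let flush into the rail top above the fifth gap from the organiser's left (+y) end, 26 mm along the rail and 18 mm across, rigid and fixed; origin at the centre of its top face, 40 mm above the bench, in line with the middle of the gap; spots are 52 mm apart.
- spot_f: Dark rubber touch spot let flush into the rail top above the sixth gap from the organiser's left (+y) end, 26 mm along the rail and 18 mm across, rigid and fixed; origin at the centre of its top face, 40 mm above the bench, in line with the middle of the gap; spots are 52 mm apart.
- tin: The same blue-lidded tin; origin at the centre of its underside, z up.
Mind the look-alikes: they are no part of the job. Leave any pink or purple look-alike of the tin alone.

How it is judged:
By the outcome, as a careful person would: the job done as asked, in the order asked, and still so for the second after the job is handed in, with the robot touching nothing.
It also fails if it takes over 72 s, if anything falls off the work surface, if the arm or the gripper's body presses on something with over 40 N, if the wrist force passes 120 N, or if a joint passes its speed limit or range.

## Working session

There is one attempt and no reset: what is moved stays moved. The work goes in short steps, each a Python script; the robot and the scene stay as the last script left them, time stands still between calls to the robot, and variables do not carry over. Pictures are saved under pics/ and viewed, about 8 in all and at most 12, crops included, and the job is handed in when it is done.

```bash
mkdir -p pics; python3 - <<'E'
from station import *
import cv2,numpy as np
for n in("scene","side"):
    im=snapshot(n); cv2.imwrite(f"pics/{n}0.png",im); c=camera_info(n); print(n,{k:np.round(v,4).tolist() for k,v in c.items()})
print(camera_info("wrist")); print(arm.read_time(),arm.read_eef_rot(),arm.read_tool_pos())
E
```

```text
scene {'fx': 370.3314, 'fy': 370.3314, 'cx': 260.562, 'cy': 199.3485, 'R': [[0.7011, 0.7129, 0.0148], [0.5909, -0.5693, -0.5716], [-0.3991, 0.4095, -0.8204]], 't': [-0.4124, -0.3035, 1.2419]}
side {'fx': 387.045, 'fy': 387.045, 'cx': 256.9248, 'cy': 191.5855, 'R': [[-0.9801, -0.1986, 0.0058], [-0.1447, 0.6935, -0.7058], [0.1361, -0.6926, -0.7084]], 't': [0.5321, 0.1414, 0.9446]}
{'fx': 319.6667665411619, 'fy': 319.6667665411619, 'cx': 256.9781770230254, 'cy': 188.84372085964335, 'T_tool_cam': array([[ 1.53401689e-03, -3.15180197e-01,  9.49030606e-01,
        -6.99138321e-02],
       [ 9.99998467e-01, -3.17822291e-04, -1.72195272e-03,
        -7.31230456e-04],
       [ 8.44348478e-04,  9.49031792e-01,  3.15179226e-01,
        -7.93687717e-02],
       [ 0.00000000e+00,  0.00000000e+00,  0.00000000e+00,
         1.00000000e+00]])}
0.1 [ 0.1347163   0.69413283 -0.13637089  0.69385454] [0.24439684 0.60172843 0.30282708]
```

View pics/scene0.png

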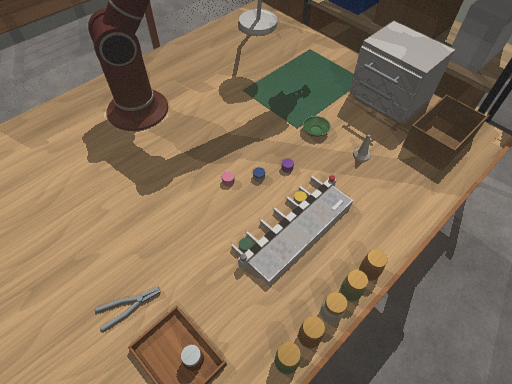

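View pics/side0.png

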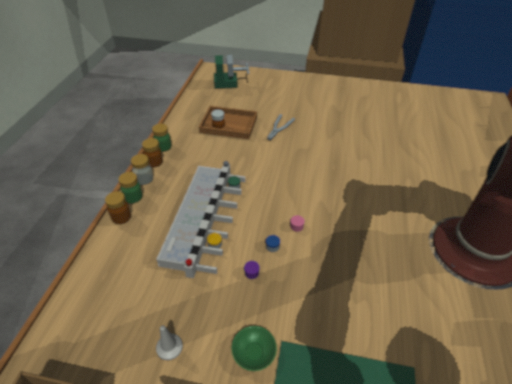

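The scene view shows the red cap near (332,178) and the grey cap near (243,258). The loose tins are pink (228,179), blue (259,174) and purple (288,165). Blue is the one described. I'll enlarge to confirm and get pixel positions.

```bash
python3 - <<'E'
import cv2,numpy as np
a=cv2.imread("pics/scene0.png")[150:282,215:359]; b=cv2.imread("pics/side0.png")[155:281,155:309]
cv2.imwrite("pics/c1.png",cv2.resize(a,None,fx=4.5,fy=4.5,interpolation=cv2.INTER_CUBIC)[:600])
cv2.imwrite("pics/c2.png",cv2.resize(b,None,fx=4.5,fy=4.5,interpolation=cv2.INTER_CUBIC))
E
```

```text
(no output)
```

View pics/c1.png

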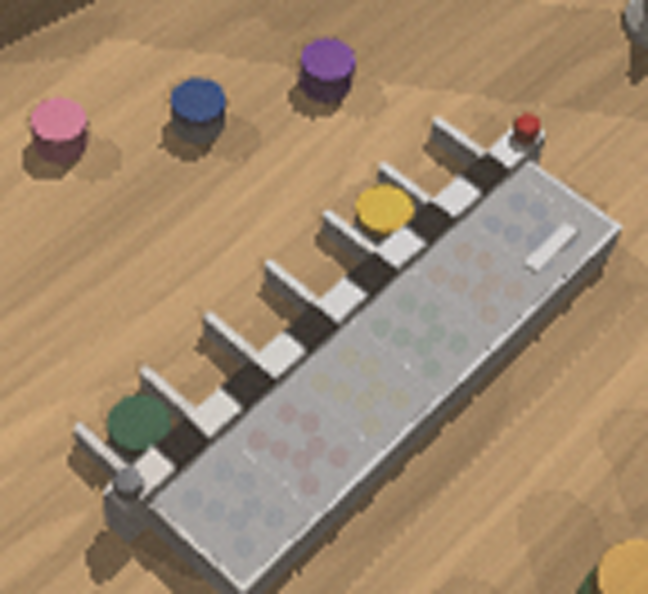

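View pics/c2.png

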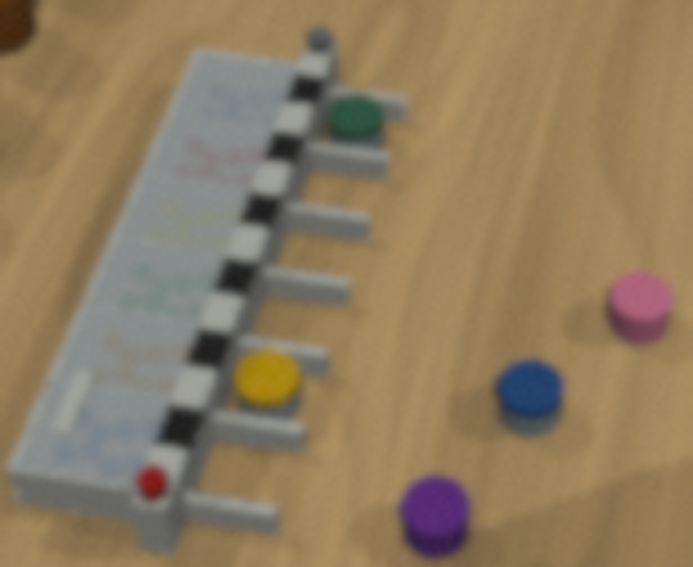

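Third gap (from red) is empty; yellow sits in gap 2 and green in gap 6. Blue lid is at crop 1 (198,99) and crop 2 (530,387), clearly distinct from the purple and pink tins. Now I'll fit the rack pose and the tin positions.

```bash
cat > h.py <<'E'
from station import *
import cv2,numpy as np
from scipy.optimize import least_squares
def proj(c,X):
    p=np.atleast_2d(X)@np.array(c["R"]).T+np.array(c["t"]); return np.c_[c["fx"]*p[:,0]/p[:,2]+c["cx"],c["fy"]*p[:,1]/p[:,2]+c["cy"]]
def plane(c,uv,z):
    R=np.array(c["R"]);o=-R.T@np.array(c["t"]);d=R.T@np.array([(uv[0]-c["cx"])/c["fx"],(uv[1]-c["cy"])/c["fy"],1]);return o+d*(z-o[2])/d[2]
def rack(q,P):
    P=np.atleast_2d(P);c,s=np.cos(q[2]),np.sin(q[2]);return np.c_[q[0]+c*P[:,0]-s*P[:,1],q[1]+s*P[:,0]+c*P[:,1],P[:,2]]
E
python3 - <<'E'
from h import *
cs,cd=camera_info("scene"),camera_info("side")
f=lambda L,o:(np.array(L)+.5)/4.5-.5+o
S=f([(488,174),(432,217),(373,273),(312,325),(249,381),(184,443),(527,121),(128,476)],(215,150))
D=f([(183,426),(209,349),(238,276),(262,209),(285,147),(307,89),(152,480),(320,36)],(155,155))
P=np.array([(.059,y,.04) for y in(.13,.078,.026,-.026,-.078,-.13)]+[(.059,.17,.052),(.059,-.17,.052)])
for ww in((1,1),(1,0),(0,1)):
    r=least_squares(lambda q:np.r_[ww[0]*(proj(cs,rack(q,P))-S).ravel(),ww[1]*(proj(cd,rack(q,P))-D).ravel()],[.6,.1,0])
    print(ww,r.x,np.abs(r.fun).max(),np.sqrt(2*r.cost/16))
T={'blue':((198,99),(530,387)),'pink':((59,119),(641,299)),'purple':((328,59),(436,504)),'yellow':((385,208),(268,376)),'green':((140,421),(357,117))}
for k,(a,b) in T.items(): print(k,plane(cs,f(a,(215,150)),.024),plane(cd,f(b,(155,155)),.024))
E
```

```text
(1, 1) [0.59994558 0.03593535 0.01542419] 1.3011640685914472 0.9693857060083952
(1, 0) [0.60200516 0.03676828 0.01377499] 0.6964549668151676 0.40503312786270806
(0, 1) [0.59810748 0.03522818 0.01287625] 0.6940355183921838 0.3116439494194199
blue [0.48841979 0.08972422 0.024     ] [0.48656999 0.09189213 0.024     ]
pink [0.43920655 0.01500087 0.024     ] [0.43630264 0.01846724 0.024     ]
purple [0.52308712 0.17417195 0.024     ] [0.52033449 0.17436025 0.024     ]
yellow [0.62865829 0.11226934 0.024     ] [0.62551245 0.11313409 0.024     ]
green [ 0.6314035  -0.09536773  0.024     ] [ 0.62715217 -0.09272541  0.024     ]
```

```bash
cat >> h.py <<'E'
from scipy.spatial.transform import Rotation as Ro
Q=np.array([.600,.036,.0135])
def ori(psi):
    x=np.array([0,0,-1.]);z=np.array([np.cos(psi),np.sin(psi),0]);return Ro.from_matrix(np.c_[x,np.cross(z,x),z]).as_quat()
def rp(x,y,z): return rack(Q,(x,y,z))[0]
E
python3 - <<'E'
from h import *
print(Ro.from_quat(arm.read_eef_rot()).as_matrix().round(2))
print(arm.ik(rp(.059,.138,.16),ori(Q[2])),arm.ik(rp(.059,.138,.16),ori(Q[2]+np.pi)))
print(arm.ik([.447,.109,.079],ori(-.42)),arm.ik(rp(-.09,.026,.079),ori(Q[2])))
t=arm.read_time(); arm.move_gripper(0.0,20); o=ori(Q[2])
arm.movep(rp(.059,.140,.16),o); print(arm.read_time()-t,arm.read_opening(),arm.read_ft_force())
cv2.imwrite("pics/w1.png",snapshot("wrist")); print(arm.read_tool_pos(),arm.read_eef_rot(),o)
E
```

```text
[[-0.    0.38  0.93]
 [-0.    0.93 -0.38]
 [-1.   -0.    0.  ]]
[-0.24510343  0.80859704 -0.08626417  1.4721355   0.08201584  0.86438397
  1.22624257] [-0.62326348  0.89244865  0.64075839  1.48658241 -0.6017652   0.96529656
 -1.3702718 ]
[-0.28147504  0.71465531 -0.00772846  2.15754247  0.01902712  0.26945611
  0.84514308] [-0.10757871  0.75103817 -0.0818047   2.01076517  0.14890734  0.3853204
  1.27872493]
2.9499999999999997 -0.0016121949259424821 [-0.27286549 -0.04908364 -1.42056332]
[0.65670645 0.17872228 0.1603429 ] [-0.00517558  0.70698661  0.00612212  0.70718149] [-0.00477293  0.70709067  0.00477293  0.70709067]
```

View pics/w1.png

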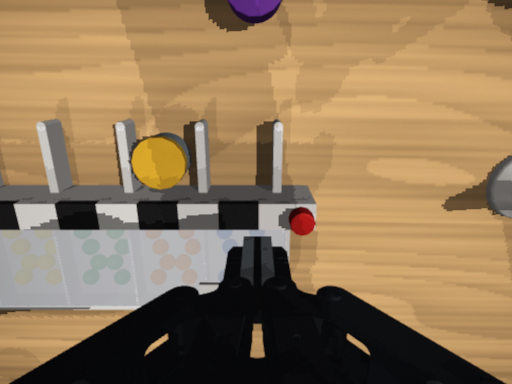

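The wrist view shows the red cap at (302,220), spots at (239,215), (158,215) and (77,215), and the yellow tin in gap 2. I'll use these to cross-check the rack pose.

```bash
python3 - <<'E'
from h import *
w=camera_info("wrist");T=np.eye(4);T[:3,:3]=Ro.from_quat(arm.read_eef_rot()).as_matrix();T[:3,3]=arm.read_tool_pos()
M=np.linalg.inv(T@w["T_tool_cam"]);w["R"],w["t"]=M[:3,:3],M[:3,3]
P=np.array([(.059,.17,.052),(.059,.13,.04),(.059,.078,.04),(.059,.026,.04)]);U=np.array([(302,219),(239,215),(158,215),(77,215)])
r=least_squares(lambda q:(proj(w,rack(q,P))-U).ravel(),Q);print(r.x,r.fun.round(1))
q0=np.r_[r.x]; print([plane(w,u,p[2]).round(4) for u,p in zip(U,P)]); print(rack(Q,P))
E
```

```text
[0.60186996 0.03348871 0.03011074] [ 1.   1.2 -0.7 -1.5 -0.4 -0.4  0.1  0.7]
[array([0.6549, 0.2045, 0.052 ]), array([0.658 , 0.1657, 0.04  ]), array([0.6588, 0.1135, 0.04  ]), array([0.6596, 0.0613, 0.04  ])]
[[0.65669969 0.20678098 0.052     ]
 [0.65723968 0.16678463 0.04      ]
 [0.65794166 0.11478937 0.04      ]
 [0.65864363 0.06279411 0.04      ]]
```

Three cameras agree within 2 mm. Next I'll touch down next to the red cap and slide.

```bash
sed -i 's/^Q=.*/Q=np.array([.6006,.0352,.0145])/' h.py; python3 - <<'E'
from h import *
o=ori(Q[2]); arm.line_to(rp(.059,.138,.122),.08,o); arm.pause(.3); b=arm.read_ft_force(); print(b,arm.read_tool_pos())
z=.122
while z>.106:
    z-=.001; arm.line_to(rp(.059,.138,z),.02); arm.pause(.05); f=arm.read_ft_force()-b
    if f[2]>3: break
print(z,f.round(2),arm.read_tool_pos())
assert f[2]>3
for y in np.arange(.130,.025,-.008):
    arm.line_to(rp(.059,y,z),.04); f=arm.read_ft_force()-b; print(round(y,3),round(z,4),f.round(1))
    if f[2]<2.5: z-=.0005
    if f[2]>9: z+=.0004
arm.line_to(rp(.059,.026,.15),.1); arm.pause(.2); print(arm.read_time(),(arm.read_ft_force()-b).round(2))
E
```

```text
[ 0.50412598 -0.63901206 -0.19095125] [0.65782721 0.17416065 0.12257942]
0.11199999999999999 [-2.68 -0.36  6.68] [0.65763715 0.17407302 0.11284733]
0.13 0.112 [-1.   2.   5.8]
0.122 0.112 [0.2 3.  5.9]
0.114 0.112 [-2.4  3.7  5.8]
0.106 0.112 [-0.5  2.6  6.6]
0.098 0.112 [-0.6  2.6  6.5]
0.09 0.112 [-0.7  3.7  5.9]
0.082 0.112 [-0.2  3.   5.6]
0.074 0.112 [-0.2  2.9  6.3]
0.066 0.112 [0.2 3.4 6.1]
0.058 0.112 [-0.1  3.7  6.1]
0.05 0.112 [-0.4  3.3  5.4]
0.042 0.112 [-1.3  4.   6.1]
0.034 0.112 [0.3 3.1 6. ]
0.026 0.112 [-1.   3.3  7.4]
12.6583 [1.08 0.74 0.02]
```

The slide kept 5–7 N of contact over spots a to c and lifted off at c's centre. Now the first push, which lines the tin up with gap 3.

```bash
python3 - <<'E'
from h import *
T0=np.array([.4875,.0908]);T1=rp(-.045,.026,0)[:2];d=(T1-T0)/np.linalg.norm(T1-T0);psi=np.arctan2(d[1],d[0]);o=ori(psi)
p=lambda c,off,z:np.r_[c-off*d,z]
print(T1,d,psi)
arm.movep(p(T0,.043,.15),o); arm.line_to(p(T0,.043,.081),.1); arm.pause(.2); b=arm.read_ft_force(); print(b,arm.read_tool_pos(),arm.read_time())
for s in np.linspace(0,1,6):
    arm.line_to(p(T0+s*(T1-T0),.029,.081),.04); print(s,(arm.read_ft_force()-b).round(2))
arm.line_to(p(T1,.050,.081),.08); o=ori(Q[2]); arm.line_to(p(T1,.06,.16),.12)
arm.movep(rp(-.09,.026,.16),o); arm.pause(.2)
print(arm.read_time(),arm.read_tool_pos()); cv2.imwrite("pics/w2.png",snapshot("wrist"))
E
```

```text
[0.55522774 0.06054479] [ 0.91303945 -0.40787126] -0.4201213625131992
[-0.77990569  0.63439255  0.89797636] [0.44860993 0.10842306 0.08158448] 14.5667
0.0 [ 0.36 -0.46 -0.85]
0.2 [ 1.3  -0.99 -1.5 ]
0.4 [ 0.52 -0.5  -0.24]
0.6000000000000001 [ 0.88 -0.16 -0.54]
0.8 [ 1.15 -0.56 -1.48]
1.0 [-0.4  -0.56 -1.04]
19.55 [0.50984617 0.06085899 0.1597616 ]
```

View pics/w2.png

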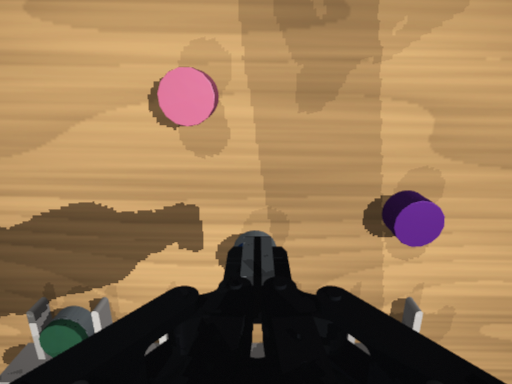

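Here the tin is hidden behind the fingers at about (255,235), with pink (187,97) and purple (416,222) undisturbed. I'll measure it in the fixed cameras instead.

```bash
python3 - <<'E'
from h import *
a=snapshot("scene")[150:250,215:315];b=snapshot("side")[180:280,200:300]
cv2.imwrite("pics/c3.png",np.hstack([cv2.resize(i,(400,400),interpolation=cv2.INTER_CUBIC) for i in(a,b)]))
E
```

```text
(no output)
```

View pics/c3.png

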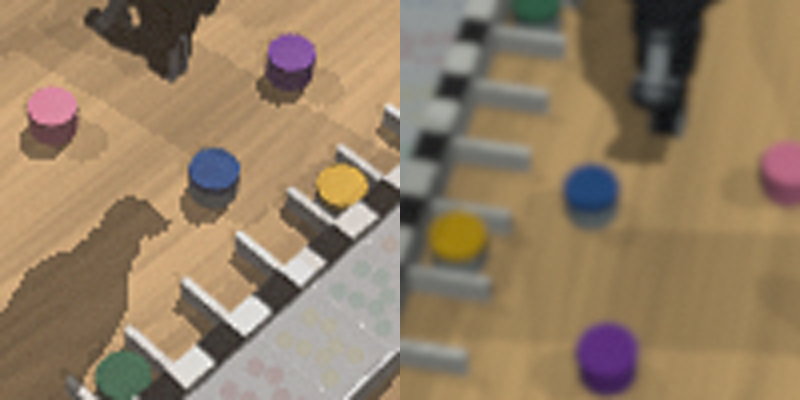

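The blue lid is at crop (214,170) in scene and (191,185) in side, in front of gap 3.

```bash
python3 - <<'E'
from h import *
c,s=np.cos(Q[2]),np.sin(Q[2])
for n,u,o in(("scene",(214,170),(215,150)),("side",(191,185),(200,180))):
    p=plane(camera_info(n),(np.array(u)+.5)/4-.5+o,.024); d=p[:2]-Q[:2]; print(p,"rack",c*d[0]+s*d[1],-s*d[0]+c*d[1])
E
```

```text
[0.55871651 0.05775459 0.024     ] rack -0.041552054897016945 0.023159511120684213
[0.55532701 0.05925004 0.024     ] rack -0.044919516567891095 0.02470394717964384
```

Tin is 1–3 mm off the gap's centre line, within the 5 mm clearance, so I push straight in until it meets the back wall.

```bash
python3 - <<'E'
from h import *
y=.025;z=.081
arm.line_to(rp(-.09,y,.16),.1,ori(Q[2])); arm.line_to(rp(-.09,y,z),.1); arm.pause(.2); b=arm.read_ft_force()
for x in (-.06,-.04,-.03,-.02,-.01,-.005,*np.arange(-.003,.0125,.001)):
    arm.line_to(rp(x,y,z),.04 if x<-.004 else .015); arm.pause(.05); f=arm.read_ft_force()-b; print(round(x,4),f.round(2))
    if -f[0]>6 or abs(f[1])>6: break
p=arm.read_tool_pos()-np.r_[Q[:2],0]; print("tcp rel",p)
arm.line_to(rp(-.03,y,z),.06); arm.line_to(rp(-.06,y,.20),.12); arm.movep([.45,.20,.28],ori(0.4)); arm.pause(.2)
print(arm.read_time(),arm.read_ft_force())
a=snapshot("scene")[150:282,215:315];b=snapshot("side")[170:270,200:300]
cv2.imwrite("pics/c4.png",np.hstack([cv2.resize(i[:100],(400,400),interpolation=cv2.INTER_CUBIC) for i in(a,b)]))
E
```

```text
-0.06 [ 2.17 -0.74  0.2 ]
-0.04 [1.74 0.19 0.01]
-0.03 [1.7  0.75 0.33]
-0.02 [ 0.29  0.09 -0.93]
-0.01 [ 0.57 -0.1  -0.28]
-0.005 [ 2.14 -0.22  0.08]
-0.003 [ 0.92 -0.39  0.51]
-0.002 [-0.4  -0.52  1.31]
-0.001 [ 0.89 -1.07  0.16]
0.0 [ 0.69  0.58 -0.42]
0.001 [ 2.28  0.57 -0.33]
0.002 [1.15 0.12 0.05]
0.003 [ 0.28 -0.84 -1.35]
0.004 [-0.88 -0.81  0.74]
0.005 [-4.29 -0.4   3.57]
0.006 [-5.07 -0.84  6.15]
0.007 [-7.09 -0.23  7.42]
tcp rel [0.00383731 0.02511231 0.08091428]
30.6583 [ 0.21964215  0.17697133 -0.35609479]
```

View pics/c4.png

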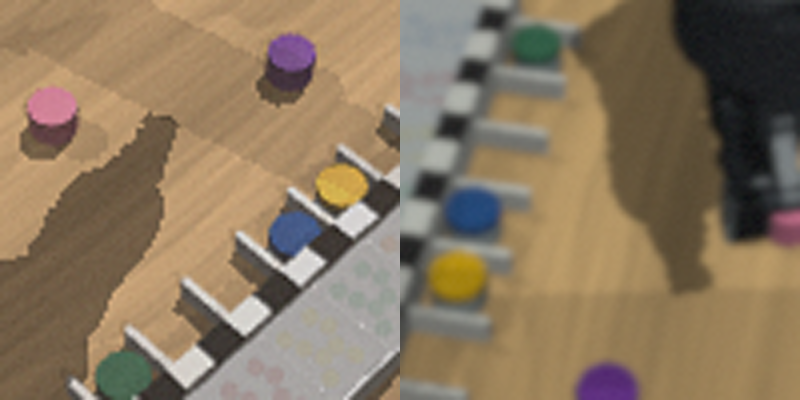

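Blue lid is now in gap 3 at crop scene (295,233), side (73,211), level with yellow. I'll check its depth against home and hand in.

```bash
python3 - <<'E'
from h import *
c,s=np.cos(Q[2]),np.sin(Q[2])
for k,n,u,o in(("blue","scene",(295,233),(215,150)),("blue","side",(73,210),(200,170)),("yellow","scene",(342,186),(215,150)),("yellow","side",(58,275),(200,170))):
    p=plane(camera_info(n),(np.array(u)+.5)/4-.5+o,.024); d=p[:2]-Q[:2]; print(k,n,"rack",c*d[0]+s*d[1],-s*d[0]+c*d[1])
E
```

```text
blue scene rack 0.03299967741337433 0.024195116454883724
blue side rack 0.030139603157893723 0.02673908371892657
yellow scene rack 0.029740107232218014 0.07583133424326428
yellow side rack 0.025973204021099476 0.07819712657709943
```

```bash
python3 -c "
from station import *
print(ticket.finish_job(), arm.read_time(), arm.read_ft_force())"
```

```text
the job is handed in; nothing more can be done
the job is handed in; nothing more can be done
```

I touched the first three spots in order from the red cap, pushed the blue tin home into the third gap, and handed the job in at about 31 s of the 72 s. No verdict is reported.

- **Rail:** With the gripper shut, the fingertip slid from beside the red cap over the first, second and third spots. Contact stayed at about 5–7 N, and I lifted off at the middle of the third, well short of the fourth.
- **Tin:** The first push lined the tin up with the gap and the second pushed it straight in. I stopped at about 7 N against the back wall.
- **Last checks:** The fixed cameras put the tin centre at 33.0 and 30.1 mm (mean 31.6 mm) against 32 mm when home. The 3 mm spread is about the calibration error, and the stop position agrees. The tin looks upright, and yellow, green, purple and pink look unmoved. I did not re-check the dish, cone and crimper, but the arm stayed well away from them.
- **Two things to note:**
  - The upward force on the tool also rose to about 7 N at the end of the final push. It was gone once I backed off.
  - The readings I tried to take after hand-in were refused. The last force reading, about 0.5 N and within the noise, was taken with the arm raised clear just before.

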